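# Lay out the core-trimming station

## Task

Lay out the bench for trimming the next soil core: lay the large brass core ring flat in the square nest of the trimming stand and swing the locking lever fully shut over it, stand the white dish centred on the round dark mark of the cork mat, and lay the scoop squarely on its own dark silhouette on the mat, bowl on bowl and handle on handle. Keep the dish upright and set it down rather than dropping it, and leave the small core ring and the tin where they stand. The large ring or the dish may be lying on the scoop's silhouette at first.

Things in the scene. Friction and masses are not known exactly. Their poses are not given: they have to be found in the camera images.
- mat: fixed cork mat, 220 (its x) x 230 (its y) x 4 mm thick, lying on the zinc counter; origin at the centre of its underside, z up. Painted on it in dark rubber grey (flat): a disc 68 mm across and a scoop silhouette. It may be left or right of the robot
- dish_mark (a point): centre of the round mark, on the mat's top face, at mat (45, 60, 4) mm
- scoop_mark_tip (a point): bowl end of the scoop silhouette, on the mat's top face, at mat (-60, 80, 4) mm; the silhouette is 170 mm long along the mat's y, its bowl part 62 mm wide, its handle part 24 mm wide
- scoop_mark_end (a point): handle end of the scoop silhouette, on the mat's top face, at mat (-60, -90, 4) mm
- stand: fixed trimming stand on the other side from the mat: a dark steel plate 220 (its x) x 230 (its y) x 4 mm; origin at the centre of its underside, z up. On it four aluminium walls, 10 mm thick and 10 mm high above the plate, form a square nest 72 mm wide inside, 92 mm outside, sides along the plate's x and y; the plate is the nest's floor. A lever post 16 mm across stands beyond the nest's +x wall
- nest (a point): centre of the nest's floor, at stand (0, 45, 4) mm
- lever_pivot (a point): point on the lever's vertical hinge axis, at stand (57, 45, 43) mm, the height of the lever's underside. A hub 24 mm across reaches 12 mm above it
- lever (a joint): angle of the locking lever, rad: 0 = shut (the arm lies over the middle of the nest, pointing to the stand's -x), 1.8 = fully open; it turns about +z, so that opening carries the knob from the stand's -x towards -y. It stays where it is left and swings easily. Arm: steel, 16 mm wide, 8 mm thick, underside 43 mm and top 51 mm above the counter; 4 mm above a properly laid ring
- lever_knob (a point): middle of the lever's upright black knob, 18 mm across and 38 mm tall, from 51 to 89 mm above the counter, 110 mm from the hinge axis
- large_ring: large brass core ring, 63.5 mm across outside, 55 mm inside, 35 mm tall, 0.2 kg; origin at the centre of its lower end, z up along its axis. Stands on the mat's scoop silhouette or on the stand's plate beside the nest
- dish: white porcelain dish, 62 mm across at the rim, 58 mm at 10 mm height, 40 mm at the foot, 30 mm tall, wall 3 mm; origin at the centre of its foot, z up. Stands at the other of those two places
- scoop: blue enamelled steel scoop, lying between mat and stand, 0.14 kg; origin on its underside where bowl and handle meet, x along it towards the bowl's open tip, z up. Bowl from x = 5 to 80 mm, 54 mm wide, walls 3 mm, 27 mm tall; round handle 18 mm across from x = 5 to -90 mm, its axis 15 mm above the underside at the bowl and 9 mm at the far end
- scoop_tip (a point): middle of the bowl's open edge, on the underside, scoop (80, 0, 0) mm
- scoop_end (a point): under the handle's far end, scoop (-90, 0, 0) mm
- scoop_grip (a point): point on the handle's axis to grip, scoop (-35, 0, 12) mm
- small_ring: small brass core ring, not to be moved: 50 mm across, 25 mm tall, stands on the mat; origin at the centre of its lower end
- tin: round aluminium moisture tin, not to be moved: 50 mm across, 42 mm tall, stands on the counter between mat and stand; origin at the centre of its underside
- vise: fixed small bench vise with brass jaws, 110 mm long (its x) plus a screw and handle reaching 90 mm from the origin on +x, 75 mm wide (handle 104 mm), 101 mm tall; origin at the centre of its underside
Not all that is in view belongs to the job. What is shaped like the dish but orange or pink is not meant.

How it is judged:
By the outcome, as a careful person would: the job done as asked, in the order asked, and still so for the second after the job is handed in, with the robot touching nothing.
It also fails if it takes over 72 s, if anything falls off the work surface, if the arm or the gripper's body presses on something with over 40 N, if the wrist force passes 120 N, or if a joint passes its speed limit or range.

## Robot

A 6-joint arm with a two-finger parallel gripper is mounted at the origin on the work surface. World frame = base frame: x ahead of the robot, y to its left, z up, the work surface at z = 0. Lengths are in m, angles in rad, forces in N, time in s.
With the tool pointing down it reaches from about 0.35 to 0.925 m from the base axis. Payload 6.4 kg.
Tool frame: the origin (TCP) lies midway between the tips of the shut fingers; the grasp point (between the pads) lies 19 mm behind it (bot.grasp_offset is the distance from the TCP to the grasp point, in m); z points along the fingers, y is the line along which they close (so a half turn about z gives the same grasp; the last joint's range is limited). The gripper opens to 85 mm and grips with 20 to 120 N. Pads are 22 mm wide; open, the fingers measure 114 mm over their backs; the gripper's body (76 mm by 85 mm) begins 54 mm behind the grasp point. The pads swing forward as they close: fully open they stand 13 mm farther back than shut.
Start: joints at [-1.346, 0.245, 1.558, -0, 1.339, -0.174], TCP at [0.252, -0.599, 0.231] pointing down, gripper open.
Joint ranges: [-3.13, 3.13], [-1.02, 2.26], [0.13, 2.54], [-0.95, 4.09], [0.21, 2.88], [-2.74, 2.74]. Speed limits (rad/s): [2.57, 2.57, 3.14, 3.14, 3.14, 3.14].

## Interface

Orientations are given as a unit quaternion [w, x, y, z].
In Python, from plant import sensors, optics, job_done, bot gives the robot as it stands.
- The arm moves only by the tool carry_out, never from a script. Its argument "plan" is a list of rows, each an object with "gripper": the finger opening in mm, from 0 to 85.4; "travel": the shift along the tool's x, y, z scaled (see below), a list of three; "turn": the turn about the tool's z scaled (see below). In form: [{"gripper": gripper, "travel": [dx, dy, dz], "turn": turn}, ...]. A call has exactly 8 rows; each row shifts and turns the commanded pose from where the row before left it, along the tool's axes as they then stand; what a row does not reach is not made up. The controller multiplies each number of a shift by 2 cm and each number of a turn by 45 degrees. A row lasts 1/10 s, in which the tool goes at most 50 mm and 8.59 degrees, less where a joint would pass 70% of its speed; a pose out of reach is approached as far as the arm can. A call with a number of a shift or a turn outside -1 to 1 is refused whole. A call with a gripper value outside its range is refused whole. The fingers move at their own pace and stop on an object; the grip force is fixed at half the most. Time passes only in rows, so rows that do not move let the fingers close, or fill a call up. It gives the time, the measured TCP pose, the force, the opening and the grip force at its end, in the units of the state.
- sensors.get_state(): the state, without advancing time (a new reading comes with each control period).
- optics.grab_frame(name): name is "scene" or "top"; returns the picture (420x560x3 uint8, blue, green, red); there is no depth.
- optics.get_calibration(name): a dict with "vertical_fov" (degrees; the focal length in pixels is half the picture's height over the tangent of half this angle, whatever the lens; pixels are square), "cx", "cy" (the principal point, pixels), "k1" (the pictures are not rectified: a ray, as slopes to the right and down, at radius r is drawn at 1 + k1 r^2 times it, then the intrinsics apply), "position" and "attitude" of the camera in the world. Camera axes: x right, y up, looking along -z (the intrinsics and any distortion apply to the point x, -y, -z); pixel columns grow to the right and rows downward; lengths in m; the calibration is good to about 2 mm. A picture is of the moment at which its call begins. get_calibration takes no time and is no camera call.
- job_done(): hands the job in; it is judged then, once.
The state is a dict: "clock": time; "qpos": joint angles; "joint_velocities": joint speeds; "tau": joint torques, N m; "eef_pos": TCP position; "tool_rot": TCP orientation; "ft_force": force on the tool from outside, world axes, zero at the start; "ft_torque": the same for the moment, N m; "gripper_width": opening from 0.0 (shut) to 1.0 (fully open); "grasp_force": force on a finger pad.
Only numpy, scipy, OpenCV 4.12 (cv2) and the standard library are available. Lean on these libraries where they do the work, as an engineer would, in place of code of your own. Each camera call takes 0.05 s, during which the arm holds its last target. There are 200 camera calls.

## Working session

There is one attempt and no reset: what is moved stays moved. The work goes in short steps, Python scripts to look and compute and a tool call to move; the robot and the scene stay as the last step left them, time stands still between calls to the robot, and variables do not carry over. Pictures are saved under pics/ and viewed, at most 10 in all, crops included, and the job is handed in when it is done.

Besides the shell and the picture viewer there is one more tool, called after "Emit:" in YAML: its name, and indented under it one key for each argument. carry_out: Moves the arm, as the interface text tells. Its arguments: {"type":"object","properties":{"plan":{"type":"array"}},"required":["plan"]}

```bash
ls; mkdir -p pics; python3 - <<'E'
from plant import sensors, optics, bot
import cv2
s=sensors.get_state()
print({k:s[k] for k in('clock','eef_pos','tool_rot','gripper_width','ft_force')},bot.grasp_offset)
for n in('scene','top'):
    f=optics.grab_frame(n); cv2.imwrite(f'pics/{n}0.png',f); print(n,optics.get_calibration(n))
E
```

```text
pics
{'clock': 0.0, 'eef_pos': array([ 0.25227901, -0.59842602,  0.23016005]), 'tool_rot': array([-9.80860568e-04,  9.80186250e-01,  1.98075624e-01, -1.83247666e-05]), 'gripper_width': 0.9971848310271519, 'ft_force': array([-0.50784581,  0.2372938 ,  0.2269919 ])} 0.0187
scene {'vertical_fov': 49.33652247736996, 'cx': 284.4191799683559, 'cy': 214.16828832676578, 'k1': 0.01851077992476951, 'position': array([0.97082147, 0.71852471, 0.62270292]), 'attitude': array([0.23673855, 0.13294926, 0.46577966, 0.84221652])}
top {'vertical_fov': 51.674908927120285, 'cx': 277.5102309181312, 'cy': 201.82273938239632, 'k1': -0.03625145123998892, 'position': array([0.43484799, 0.01010403, 1.1948571 ]), 'attitude': array([-0.6989425 , -0.03054185,  0.02948583,  0.71391678])}
```

View pics/top0.png

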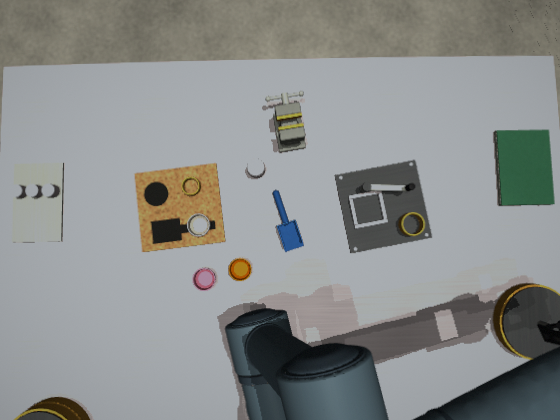

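View pics/scene0.png

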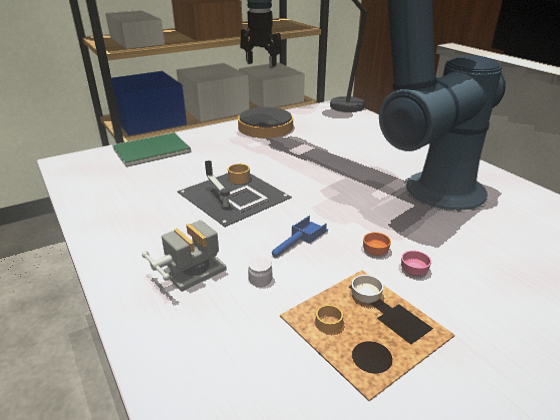

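The top view shows these candidates:
- **Dish:** the bowls are white (199,225), orange (240,268) and pink (204,279). The white one is meant and it stands on the scoop silhouette.
- **Rings:** the brass rings are at (412,224), larger and beside the nest, so the large ring, and at (191,186), smaller and on the mat, so the small ring.
- **Other parts:** scoop at (285,220), tin at (256,169), lever hub at (367,188), knob at (410,187).

Next I measure them and confirm with a crop.

```bash
cat > h.py <<'E'
import numpy as np, cv2
from scipy.spatial.transform import Rotation as R
from scipy.optimize import least_squares
from plant import sensors, optics, bot
class Cam:
    def __init__(s,n):
        c=optics.get_calibration(n); s.n=n; s.f=210/np.tan(np.radians(c['vertical_fov']/2))
        s.K=np.array([[s.f,0,c['cx']],[0,s.f,c['cy']],[0,0,1]]); s.D=np.array([c['k1'],0,0,0.])
        q=c['attitude']; s.R=R.from_quat([q[1],q[2],q[3],q[0]]).as_matrix(); s.p=np.array(c['position'])
    def cast(s,px,z):
        u=cv2.undistortPoints(np.float64(px).reshape(-1,1,2),s.K,s.D)[:,0]
        d=np.c_[u[:,0],-u[:,1],-np.ones(len(u))]@s.R.T
        return (s.p+d*((z-s.p[2])/d[:,2])[:,None])[:,:2]
    def proj(s,P):
        c=(np.atleast_2d(P)-s.p)@s.R; a=c[:,0]/-c[:,2]; b=-c[:,1]/-c[:,2]; k=1+s.D[0]*(a*a+b*b)
        return np.c_[s.K[0,2]+s.f*a*k, s.K[1,2]+s.f*b*k]
def blob(m,near=None):
    cs=[c for c in cv2.findContours(m.astype(np.uint8),cv2.RETR_EXTERNAL,cv2.CHAIN_APPROX_NONE)[0] if len(c)>8]
    if near is None: return max(cs,key=cv2.contourArea)[:,0]
    return min(cs,key=lambda c:np.hypot(*(c[:,0].mean(0)-near)))[:,0]
def circ(cam,c,z,r):
    "circle of known radius r at height z from the hull points away from the camera's foot"
    P=cam.cast(cv2.convexHull(c.astype(np.int32))[:,0],z); m=P.mean(0)
    d=m-cam.p[:2]; P=P[(P-m)@d>-0.2*r*np.hypot(*d)]
    f=least_squares(lambda v:np.hypot(*(P-v[:2]).T)-v[2],[*m,r],loss='soft_l1',f_scale=.001).x
    g=least_squares(lambda v:np.hypot(*(P-v).T)-r,m,loss='soft_l1',f_scale=.001).x
    return g,f
def pose():
    s=sensors.get_state(); q=s['tool_rot']; M=R.from_quat([q[1],q[2],q[3],q[0]]).as_matrix()
    return s,np.array(s['eef_pos']),M,np.degrees(np.arctan2(M[1,0],M[0,0]))
def go(target,yaw=None):
    "needed tool-axes shift (in scaled units, 2 cm) and turn (45 deg units), shift taken at present heading and at the new one"
    s,p,M,y=pose(); d=np.array(target)-p
    print('t %.2f p'%s['clock'],p.round(4),'yaw %.1f'%y,'w %.3f g %.1f F'%(s['gripper_width'],s['grasp_force']),np.round(s['ft_force'],1),'q6 %.2f'%s['qpos'][5])
    print(' shift now',(M.T@d/.02).round(2), end=' ')
    if yaw is not None:
        t=-(yaw-y+180)%360-180 if 0 else -((yaw-y+180)%360-180); c=np.radians(yaw)
        X=np.array([np.cos(c),np.sin(c),0]);Y=np.array([np.sin(c),-np.cos(c),0])
        print('after turn',np.round([X@d/.02,Y@d/.02,-d[2]/.02],2),'turn %.2f (%.1f deg)'%(t/45,t))
    print()
E
python3 - <<'E'
from h import *
im=cv2.imread('pics/top0.png'); C=Cam('top'); hsv=cv2.cvtColor(im,cv2.COLOR_BGR2HSV); H,S,V=cv2.split(hsv)
box=lambda x0,y0,x1,y1:(lambda m:(m.__setitem__((slice(y0,y1),slice(x0,x1)),True),m)[1])(np.zeros(im.shape[:2],bool))
def rect(c,z):
    P=C.cast(c,z).astype(np.float32)*1000; r=cv2.minAreaRect(P); return r
m=box(120,150,240,265)&(S>90); b=blob(m); print('mat',rect(b,.004))
st=box(325,150,445,265)&(V<140); b=blob(st); print('stand',rect(b,.004))
for nm,pt,bx,z,r,msk in [('dish',(199,225),(183,208,216,243),.034,.031,(S<60)&(V>120)),
   ('large',(412,224),(395,208,432,242),.039,.03175,(S>90)),('disc',(156,193),(140,178,173,210),.004,.034,(V<70)),]:
    mm=box(*bx)&msk; c=blob(mm); print(nm,*[a.round(4) for a in circ(C,c,z,r)],len(c))
sc=blob(box(260,180,315,260)&(S>120)&(H>95)&(H<130)); print('scoop',rect(sc,.01),C.cast([[276,192],[290,249]],.01))
sil=box(145,215,186,248)&(V<70); print('sil bowl',rect(blob(sil),.004))
a=cv2.resize(im[150:265,120:240],None,fx=3.3,fy=5*.66,interpolation=cv2.INTER_CUBIC); b=cv2.resize(im[150:265,325:445],None,fx=3.3,fy=3.3,interpolation=cv2.INTER_CUBIC)
cv2.imwrite('pics/crop1.png',np.hstack([a,b]))
E
```

```text
mat ((527.6432495117188, 282.6102294921875), (218.87110900878906, 229.0565643310547), 6.029660224914551)
stand ((519.67626953125, -278.6844482421875), (221.78427124023438, 231.18902587890625), 9.68906021118164)
dish [0.476  0.2225] [0.4762 0.2231 0.0305] 68
large [ 0.4676 -0.3494] [ 0.4675 -0.3491  0.0319] 71
disc [0.5656 0.346 ] [0.567  0.3485 0.0317] 64
scoop ((487.2862243652344, -7.108070373535156), (165.87066650390625, 53.52909851074219), 17.250661849975586) [[ 0.56288511  0.01438626]
 [ 0.4063394  -0.02041422]]
sil bowl ((464.64129638671875, 311.649169921875), (59.734371185302734, 92.57405853271484), 5.935711860656738)
```

View pics/crop1.png

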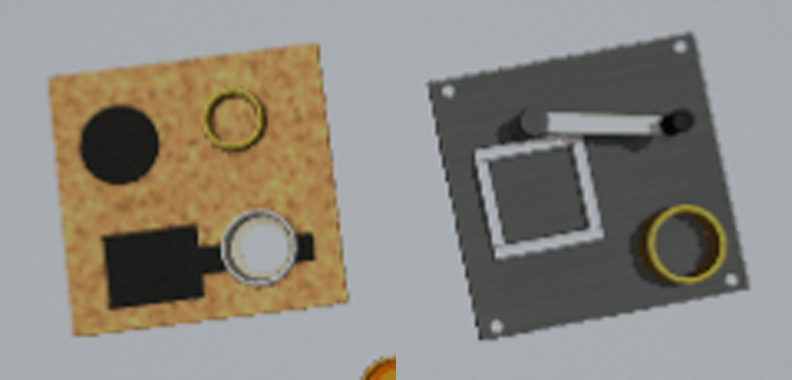

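The crop confirms it: the white dish sits on the silhouette handle, the large ring stands alone at the stand's lower right, and the lever is open pointing right with its knob at (678,121) in the crop. Next I refine the nest, knob and scoop, then work out the first move.

```bash
python3 - <<'E'
from h import *
im=cv2.imread('pics/top0.png'); C=Cam('top'); hsv=cv2.cvtColor(im,cv2.COLOR_BGR2HSV); H,S,V=cv2.split(hsv)
sub=np.zeros(im.shape[:2],bool); sub[190:230,345:390]=True
b=blob(sub&(V>135)); print('nest',cv2.minAreaRect(C.cast(b,.014).astype(np.float32)*1000))
print('knob',C.cast([[410.5,186.7]],.089),'hub',C.cast([[367.3,187.2]],.055))
sub[:]=0; sub[180:260,260:315]=True
m=sub&(S>120)&(H>95)&(H<130); ys,xs=np.nonzero(m)
for lo,hi,z in((190,215,.012),(222,250,.02)):
    k=(ys>=lo)&(ys<hi); rows=[[xs[ys==y].mean(),y] for y in range(lo,hi) if (ys==y).any()]
    P=C.cast(rows,z); print('scoop part',P[0].round(4),P[-1].round(4))
    if z==.012:
        v=cv2.fitLine(P.astype(np.float32),cv2.DIST_HUBER,0,.001,.001).ravel(); print('axis',v, np.degrees(np.arctan2(v[1],v[0])))
print(cv2.minAreaRect(C.cast(np.c_[xs,ys][ys>=222],.02).astype(np.float32)*1000))
go([.4676,-.3494,.012],9.7)
E
```

```text
nest ((512.2927856445312, -235.4080047607422), (90.34175872802734, 90.74654388427734), 9.751328468322754)
knob [[ 0.5607591  -0.33227985]] hub [[ 0.56568109 -0.22777903]]
scoop part [0.5655 0.0157] [ 0.5019 -0.0021]
axis [0.9569608  0.29021716 0.5355787  0.0081058 ] 16.870956
scoop part [ 0.4794 -0.0191] [ 0.4067 -0.0134]
((444.90191650390625, -19.986591339111328), (76.6361312866211, 53.07732009887695), 17.250661849975586)
t 0.10 p [ 0.2523 -0.5985  0.2303] yaw 22.9 w 1.002 g 0.0 F [-0.7  0.4 -0.4] q6 -0.17
 shift now [14.75 -7.28 10.93] after turn [ 12.71 -10.46  10.91] turn 0.29 (13.2 deg)
```

Emit:
carry_out:
  plan:
    - {"gripper": 85, "travel": [0, 0, 0.6], "turn": 0.146}
    - {"gripper": 85, "travel": [0, 0, 0.6], "turn": 0.146}
    - {"gripper": 85, "travel": [0.98, -0.8, 0.6], "turn": 0}
    - {"gripper": 85, "travel": [0.98, -0.8, 0.6], "turn": 0}
    - {"gripper": 85, "travel": [0.98, -0.8, 0.6], "turn": 0}
    - {"gripper": 85, "travel": [0.98, -0.8, 0.6], "turn": 0}
    - {"gripper": 85, "travel": [0.98, -0.8, 0.6], "turn": 0}
    - {"gripper": 85, "travel": [0.98, -0.8, 0.6], "turn": 0}

```text
clock: 0.9
eef_pos: [0.3526, -0.4834, 0.1343]
tool_rot: [-0.0, 0.996, 0.085, -0.0]
ft_force: [0.2, 1.1, 0.6]
gripper_width: 0.998
grasp_force: 0.0
```

Emit:
carry_out:
  plan:
    - {"gripper": 85, "travel": [0.98, -0.81, 0.53], "turn": 0}
    - {"gripper": 85, "travel": [0.98, -0.81, 0.53], "turn": 0}
    - {"gripper": 85, "travel": [0.98, -0.81, 0.53], "turn": 0}
    - {"gripper": 85, "travel": [0.98, -0.81, 0.53], "turn": 0}
    - {"gripper": 85, "travel": [0.97, -0.81, 0.53], "turn": 0}
    - {"gripper": 85, "travel": [0.97, -0.81, 0.53], "turn": 0}
    - {"gripper": 85, "travel": [0.97, -0.81, 0.53], "turn": 0}
    - {"gripper": 85, "travel": [0, 0, 0], "turn": 0}

```text
clock: 1.7
eef_pos: [0.4678, -0.3464, 0.0588]
tool_rot: [-0.002, 0.996, 0.086, -0.001]
ft_force: [0.2, 0.1, -1.3]
gripper_width: 0.992
grasp_force: 0.0
```

```bash
python3 - <<'E'
from h import *
go([.4676,-.3494,.012],9.7)
E
```

```text
t 1.70 p [ 0.4678 -0.3464  0.0588] yaw 9.9 w 0.992 g 0.0 F [ 0.2  0.1 -1.3] q6 0.57
 shift now [-0.03  0.15  2.34] after turn [-0.03  0.14  2.34] turn 0.00 (0.2 deg)
```

Emit:
carry_out:
  plan:
    - {"gripper": 85, "travel": [0, 0.15, 0.5], "turn": 0}
    - {"gripper": 85, "travel": [0, 0, 0.7], "turn": 0}
    - {"gripper": 85, "travel": [0, 0, 0.7], "turn": 0}
    - {"gripper": 85, "travel": [0, 0, 0.44], "turn": 0}
    - {"gripper": 55, "travel": [0, 0, 0], "turn": 0}
    - {"gripper": 55, "travel": [0, 0, 0], "turn": 0}
    - {"gripper": 55, "travel": [0, 0, 0], "turn": 0}
    - {"gripper": 55, "travel": [0, 0, 0], "turn": 0}

```text
clock: 2.5
eef_pos: [0.4682, -0.3528, 0.0145]
tool_rot: [0.0, 0.996, 0.085, 0.0]
ft_force: [0.0, 0.1, -1.6]
gripper_width: 0.72
grasp_force: 65.4
```

```bash
python3 - <<'E'
from h import *
go([.5122,-.2349,.020],9.75)
E
```

```text
t 2.50 p [ 0.4682 -0.3528  0.0145] yaw 9.7 w 0.720 g 65.4 F [ 0.   0.1 -1.6] q6 0.56
 shift now [ 3.16 -5.44 -0.28] after turn [ 3.16 -5.44 -0.27] turn -0.00 (-0.0 deg)
```

Emit:
carry_out:
  plan:
    - {"gripper": 55, "travel": [0, 0, -0.8], "turn": 0}
    - {"gripper": 55, "travel": [0, 0, -1], "turn": 0}
    - {"gripper": 55, "travel": [0.6, -0.9, 0], "turn": 0}
    - {"gripper": 55, "travel": [0.6, -0.9, 0], "turn": 0}
    - {"gripper": 55, "travel": [0.5, -0.9, 0], "turn": 0}
    - {"gripper": 55, "travel": [0.5, -0.9, 0], "turn": 0}
    - {"gripper": 55, "travel": [0.5, -0.9, 0], "turn": 0}
    - {"gripper": 55, "travel": [0.46, -0.94, 0], "turn": 0}

```text
clock: 3.3
eef_pos: [0.5128, -0.2343, 0.0517]
tool_rot: [0.001, 0.996, 0.085, 0.001]
ft_force: [0.5, 0.2, -2.2]
gripper_width: 0.722
grasp_force: 65.9
```

```bash
python3 - <<'E'
from h import *
for i in range(5): f=optics.grab_frame('scene')
go([.5126,-.2349,.020],9.75)
T=optics.grab_frame('top')
a=cv2.resize(f[140:240,150:310],None,fx=3.5,fy=3.5,interpolation=cv2.INTER_CUBIC)
b=cv2.resize(T[150:250,330:390],None,fx=3.5,fy=3.5,interpolation=cv2.INTER_CUBIC)
cv2.imwrite('pics/hold.png',np.hstack([a,b]))
E
```

```text
t 3.55 p [ 0.5124 -0.2354  0.0512] yaw 9.7 w 0.724 g 66.0 F [ 0.7 -0.9 -2.3] q6 0.77
 shift now [ 0.01 -0.03  1.56] after turn [ 0.02 -0.02  1.56] turn -0.00 (-0.0 deg)
```

View pics/hold.png

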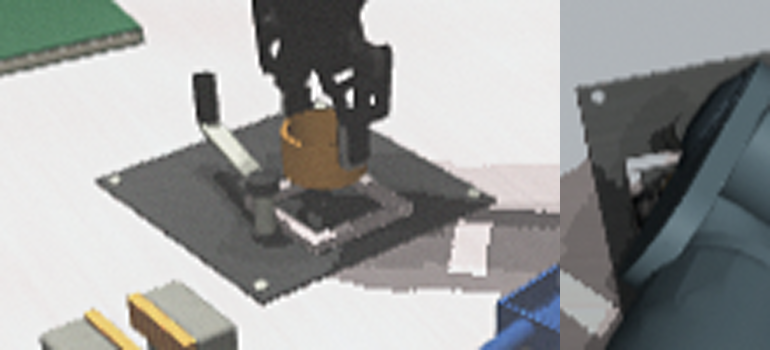

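The ring is held level over the nest, at about (325,150) in the crop, and the lever is out of the way. Lowering it.

Emit:
carry_out:
  plan:
    - {"gripper": 55, "travel": [0, -0.02, 0.5], "turn": 0}
    - {"gripper": 55, "travel": [0, 0, 0.4], "turn": 0}
    - {"gripper": 55, "travel": [0, 0, 0.3], "turn": 0}
    - {"gripper": 55, "travel": [0, 0, 0.2], "turn": 0}
    - {"gripper": 55, "travel": [0, 0, 0.2], "turn": 0}
    - {"gripper": 55, "travel": [0, 0, 0.1], "turn": 0}
    - {"gripper": 55, "travel": [0, 0, 0.1], "turn": 0}
    - {"gripper": 55, "travel": [0, 0, 0], "turn": 0}

```text
clock: 4.4
eef_pos: [0.5122, -0.2345, 0.0144]
tool_rot: [0.0, 0.996, 0.085, 0.0]
ft_force: [0.3, -0.8, -0.9]
gripper_width: 0.724
grasp_force: 65.9
```

Emit:
carry_out:
  plan:
    - {"gripper": 78, "travel": [0, 0, 0], "turn": 0}
    - {"gripper": 78, "travel": [0, 0, 0], "turn": 0}
    - {"gripper": 78, "travel": [0, 0, -0.5], "turn": 0}
    - {"gripper": 78, "travel": [0, 0, -1], "turn": 0}
    - {"gripper": 78, "travel": [0, 0, -1], "turn": 0}
    - {"gripper": 78, "travel": [0, 0, -1], "turn": 0}
    - {"gripper": 78, "travel": [0, 0, -1], "turn": 0}
    - {"gripper": 40, "travel": [0, 0, -0.8], "turn": -0.175}

```text
clock: 5.2
eef_pos: [0.5127, -0.2348, 0.1228]
tool_rot: [0.001, 0.988, 0.155, 0.001]
ft_force: [0.5, -0.4, -0.0]
gripper_width: 0.766
grasp_force: 0.0
```

Emit:
carry_out:
  plan:
    - {"gripper": 40, "travel": [0, 0, 0], "turn": -0.19}
    - {"gripper": 40, "travel": [0, 0, 0], "turn": -0.19}
    - {"gripper": 40, "travel": [0, 0, 0], "turn": -0.19}
    - {"gripper": 40, "travel": [0, 0, 0], "turn": -0.19}
    - {"gripper": 40, "travel": [0, 0, 0], "turn": -0.19}
    - {"gripper": 40, "travel": [0, 0, 0], "turn": -0.19}
    - {"gripper": 40, "travel": [0, 0, 0], "turn": -0.19}
    - {"gripper": 40, "travel": [0, 0, 0], "turn": -0.19}

```text
clock: 6.0
eef_pos: [0.5123, -0.2346, 0.1214]
tool_rot: [0.001, 0.729, 0.684, 0.0]
ft_force: [-0.3, -0.0, -0.8]
gripper_width: 0.468
grasp_force: 0.0
```

```bash
python3 - <<'E'
from h import *
f=[optics.grab_frame('scene') for i in range(3)][-1]
go([.5606,-.3349,.060],86)
C=Cam('scene'); print(C.proj([[.5606,-.3349,.089],[.5606,-.3349,.051],[.5684,-.2252,.055],[.5122,-.2349,.039]]).round(1))
cv2.imwrite('pics/s2.png',cv2.resize(f[130:240,150:310],None,fx=4,fy=4,interpolation=cv2.INTER_CUBIC))
E
```

```text
t 6.15 p [ 0.5123 -0.2346  0.1212] yaw 85.8 w 0.466 g 0.0 F [-0.1  0.7  0.4] q6 -0.56
 shift now [-4.83  2.77  3.06] after turn [-4.84  2.76  3.06] turn -0.00 (-0.2 deg)

[[208.8 162.4]
 [210.  175.1]
 [224.5 191.3]
 [242.8 189.7]]
```

View pics/s2.png

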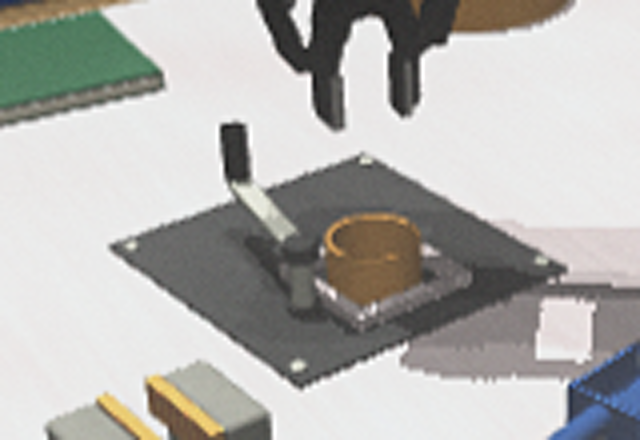

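The ring sits flat in the nest, around (373,260) in the crop, and the knob top at (233,125) matches the predicted position. Moving over the knob and down around it.

Emit:
carry_out:
  plan:
    - {"gripper": 40, "travel": [-0.97, 0.55, 0], "turn": 0}
    - {"gripper": 40, "travel": [-0.97, 0.55, 0], "turn": 0}
    - {"gripper": 40, "travel": [-0.97, 0.55, 0], "turn": 0}
    - {"gripper": 40, "travel": [-0.97, 0.55, 0], "turn": 0}
    - {"gripper": 40, "travel": [-0.95, 0.57, 0], "turn": 0}
    - {"gripper": 40, "travel": [0, 0, 0], "turn": 0}
    - {"gripper": 40, "travel": [0, 0, 0.5], "turn": 0}
    - {"gripper": 40, "travel": [0, 0, 0.5], "turn": 0}

```text
clock: 6.95
eef_pos: [0.5601, -0.3337, 0.0995]
tool_rot: [-0.0, 0.732, 0.682, 0.0]
ft_force: [-0.6, 0.7, -0.7]
gripper_width: 0.466
grasp_force: 0.0
```

Emit:
carry_out:
  plan:
    - {"gripper": 40, "travel": [0, 0, 0.5], "turn": 0}
    - {"gripper": 40, "travel": [0, 0, 0.5], "turn": 0}
    - {"gripper": 40, "travel": [0, 0, 0.5], "turn": 0}
    - {"gripper": 40, "travel": [0, 0, 0.5], "turn": 0}
    - {"gripper": 28, "travel": [0, 0, 0], "turn": 0}
    - {"gripper": 28, "travel": [0, 0, 0], "turn": 0}
    - {"gripper": 28, "travel": [0, 0, 0], "turn": 0}
    - {"gripper": 28, "travel": [0, 0, 0], "turn": 0}

```text
clock: 7.75
eef_pos: [0.5609, -0.335, 0.061]
tool_rot: [0.001, 0.731, 0.682, 0.0]
ft_force: [0.4, -0.2, -0.2]
gripper_width: 0.327
grasp_force: 0.0
```

Emit:
carry_out:
  plan:
    - {"gripper": 28, "travel": [0.019, -0.457, 0], "turn": 0.106}
    - {"gripper": 28, "travel": [0.019, -0.457, 0], "turn": 0.106}
    - {"gripper": 28, "travel": [0.019, -0.457, 0], "turn": 0.106}
    - {"gripper": 28, "travel": [0.019, -0.457, 0], "turn": 0.106}
    - {"gripper": 28, "travel": [0.019, -0.457, 0], "turn": 0.106}
    - {"gripper": 28, "travel": [0.019, -0.457, 0], "turn": 0.106}
    - {"gripper": 28, "travel": [0.019, -0.457, 0], "turn": 0.106}
    - {"gripper": 28, "travel": [0.019, -0.457, 0], "turn": 0.106}

```text
clock: 8.55
eef_pos: [0.4946, -0.3068, 0.061]
tool_rot: [0.001, 0.915, 0.404, 0.0]
ft_force: [0.6, -0.5, -0.4]
gripper_width: 0.328
grasp_force: 0.3
```

Emit:
carry_out:
  plan:
    - {"gripper": 28, "travel": [0.019, -0.457, 0], "turn": 0.106}
    - {"gripper": 28, "travel": [0.019, -0.457, 0], "turn": 0.106}
    - {"gripper": 28, "travel": [0.019, -0.457, 0], "turn": 0.106}
    - {"gripper": 28, "travel": [0.019, -0.457, 0], "turn": 0.106}
    - {"gripper": 28, "travel": [0.019, -0.457, 0], "turn": 0.106}
    - {"gripper": 28, "travel": [0.019, -0.457, 0], "turn": 0.106}
    - {"gripper": 28, "travel": [0.019, -0.457, 0], "turn": 0.106}
    - {"gripper": 28, "travel": [0.019, -0.457, 0], "turn": 0.106}

```text
clock: 9.35
eef_pos: [0.4602, -0.2437, 0.061]
tool_rot: [0.001, 0.997, 0.082, 0.001]
ft_force: [0.3, -0.4, -0.3]
gripper_width: 0.33
grasp_force: 0.3
```

```bash
python3 - <<'E'
from h import *
import math
[optics.grab_frame('scene') for i in range(3)]
a=math.radians(189.75); go([.5684+.11*math.cos(a),-.2252+.11*math.sin(a),.060],9.75)
E
```

```text
t 9.50 p [ 0.4601 -0.2434  0.0607] yaw 9.8 w 0.321 g 0.0 F [-0.2 -0.6  0.4] q6 0.70
 shift now [-0.01  0.02  0.04] after turn [-0.01  0.02  0.04] turn 0.00 (0.0 deg)
```

Emit:
carry_out:
  plan:
    - {"gripper": 28, "travel": [0, -0.08, 0], "turn": 0}
    - {"gripper": 28, "travel": [0, -0.08, 0], "turn": 0}
    - {"gripper": 28, "travel": [0, -0.06, 0], "turn": 0}
    - {"gripper": 28, "travel": [0, -0.04, 0], "turn": 0}
    - {"gripper": 28, "travel": [0, -0.03, 0], "turn": 0}
    - {"gripper": 28, "travel": [0, 0, 0], "turn": 0}
    - {"gripper": 28, "travel": [0, 0, 0], "turn": 0}
    - {"gripper": 28, "travel": [0, 0, 0], "turn": 0}

```text
clock: 10.3
eef_pos: [0.4594, -0.2398, 0.0606]
tool_rot: [0.002, 0.996, 0.084, 0.001]
ft_force: [1.1, -9.2, -4.9]
gripper_width: 0.326
grasp_force: 4.2
```

Emit:
carry_out:
  plan:
    - {"gripper": 28, "travel": [0, -0.04, 0], "turn": 0}
    - {"gripper": 28, "travel": [0, 0, 0], "turn": 0}
    - {"gripper": 28, "travel": [0, 0.36, 0], "turn": 0}
    - {"gripper": 28, "travel": [0, 0, 0], "turn": 0}
    - {"gripper": 28, "travel": [0, 0, -0.6], "turn": 0}
    - {"gripper": 28, "travel": [0, 0, -1], "turn": 0}
    - {"gripper": 28, "travel": [0, 0, -1], "turn": 0}
    - {"gripper": 28, "travel": [0, 0, -1], "turn": 0}

```text
clock: 11.1
eef_pos: [0.46, -0.2436, 0.1338]
tool_rot: [-0.0, 0.996, 0.084, 0.0]
ft_force: [-0.3, 0.6, -0.4]
gripper_width: 0.325
grasp_force: 0.0
```

Emit:
carry_out:
  plan:
    - {"gripper": 28, "travel": [0, 0, -1], "turn": 0.083}
    - {"gripper": 85, "travel": [0.14, -0.96, 0], "turn": 0}
    - {"gripper": 85, "travel": [0.14, -0.96, 0], "turn": 0}
    - {"gripper": 85, "travel": [0.14, -0.96, 0], "turn": 0}
    - {"gripper": 85, "travel": [0.14, -0.96, 0], "turn": 0}
    - {"gripper": 85, "travel": [0.14, -0.96, 0], "turn": 0}
    - {"gripper": 85, "travel": [0.14, -0.96, 0], "turn": 0}
    - {"gripper": 85, "travel": [0.14, -0.96, 0], "turn": 0}

```text
clock: 11.9
eef_pos: [0.4655, -0.1071, 0.1531]
tool_rot: [-0.0, 0.999, 0.052, 0.0]
ft_force: [-0.4, 0.9, 0.5]
gripper_width: 0.99
grasp_force: 0.0
```

Emit:
carry_out:
  plan:
    - {"gripper": 85, "travel": [0.14, -0.96, 0], "turn": 0}
    - {"gripper": 85, "travel": [0.14, -0.96, 0], "turn": 0}
    - {"gripper": 85, "travel": [0.14, -0.96, 0], "turn": 0}
    - {"gripper": 85, "travel": [0.14, -0.96, 0], "turn": 0}
    - {"gripper": 85, "travel": [0.14, -0.96, 0], "turn": 0}
    - {"gripper": 85, "travel": [0.14, -0.96, 0], "turn": 0}
    - {"gripper": 85, "travel": [0.14, -0.96, 0], "turn": 0}
    - {"gripper": 85, "travel": [0.14, -0.96, 0], "turn": 0}

```text
clock: 12.7
eef_pos: [0.4718, 0.048, 0.1531]
tool_rot: [-0.0, 0.999, 0.052, 0.0]
ft_force: [0.4, -0.7, -0.5]
gripper_width: 0.998
grasp_force: 0.0
```

Emit:
carry_out:
  plan:
    - {"gripper": 85, "travel": [0.14, -0.96, 0], "turn": 0}
    - {"gripper": 85, "travel": [0.14, -0.96, 0], "turn": 0}
    - {"gripper": 85, "travel": [0.14, -0.96, 0], "turn": 0}
    - {"gripper": 85, "travel": [0.14, -0.96, 0], "turn": 0}
    - {"gripper": 85, "travel": [0.14, -0.96, 0], "turn": 0}
    - {"gripper": 85, "travel": [0.14, -0.96, 0], "turn": 0}
    - {"gripper": 85, "travel": [0.14, -0.96, 0], "turn": 0}
    - {"gripper": 85, "travel": [0.14, -0.96, 0], "turn": 0}

```text
clock: 13.5
eef_pos: [0.4781, 0.203, 0.1532]
tool_rot: [-0.0, 0.999, 0.052, 0.0]
ft_force: [-0.4, -0.3, 0.0]
gripper_width: 0.994
grasp_force: 0.0
```

```bash
python3 - <<'E'
from h import *
f=[optics.grab_frame('scene') for i in range(3)][-1]; T=optics.grab_frame('top')
go([.476,.2225,.014],6)
C=Cam('scene')
# dish from scene view: rim circle cast at z=.034 (white mask near predicted)
p=C.proj([[.476,.2225,.034]])[0]; print('pred',p)
a=cv2.resize(T[140:250,320:440],None,fx=3.3,fy=3.3,interpolation=cv2.INTER_CUBIC)
b=cv2.resize(f[250:360,300:420],None,fx=3.3,fy=3.3,interpolation=cv2.INTER_CUBIC)
cv2.imwrite('pics/s3.png',np.hstack([a,b]))
E
```

```text
t 13.70 p [0.4782 0.202  0.1528] yaw 6.0 w 0.996 g 0.0 F [-0.4  0.2 -0.3] q6 1.65
 shift now [-0.   -1.03  6.94] after turn [-0.   -1.03  6.94] turn -0.00 (-0.0 deg)

pred [366.99601108 284.9611176 ]
```

View pics/s3.png

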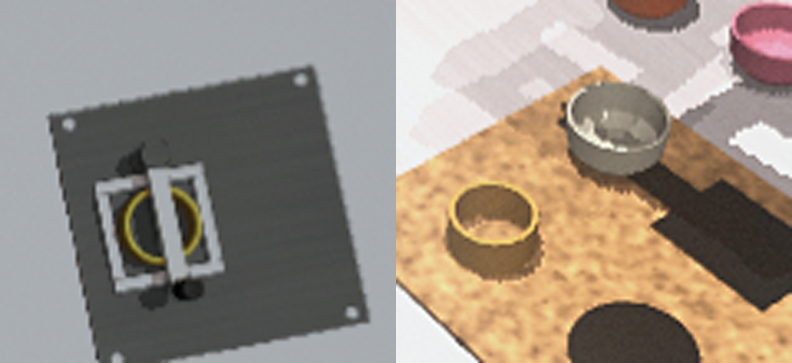

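The lever lies over the middle of the nest and the ring is inside it (top crop around (165,235)). The dish rim at (618,120) in the crop matches its predicted position. Going down to the dish.

Emit:
carry_out:
  plan:
    - {"gripper": 85, "travel": [0, -0.5, 0.6], "turn": 0}
    - {"gripper": 85, "travel": [0, -0.53, 0.8], "turn": 0}
    - {"gripper": 85, "travel": [0, 0, 1], "turn": 0}
    - {"gripper": 85, "travel": [0, 0, 1], "turn": 0}
    - {"gripper": 85, "travel": [0, 0, 1], "turn": 0}
    - {"gripper": 85, "travel": [0, 0, 1], "turn": 0}
    - {"gripper": 85, "travel": [0, 0, 0.7], "turn": 0}
    - {"gripper": 85, "travel": [0, 0, 0.5], "turn": 0}

```text
clock: 14.5
eef_pos: [0.4754, 0.222, 0.0187]
tool_rot: [0.0, 0.999, 0.051, -0.001]
ft_force: [-0.3, 0.3, 0.3]
gripper_width: 0.995
grasp_force: 0.0
```

Emit:
carry_out:
  plan:
    - {"gripper": 85, "travel": [0, 0, 0.4], "turn": 0}
    - {"gripper": 85, "travel": [0, 0, 0.3], "turn": 0}
    - {"gripper": 54, "travel": [0, 0, 0], "turn": 0}
    - {"gripper": 54, "travel": [0, 0, 0], "turn": 0}
    - {"gripper": 54, "travel": [0, 0, 0], "turn": 0}
    - {"gripper": 54, "travel": [0, 0, 0], "turn": 0}
    - {"gripper": 54, "travel": [0, 0, 0], "turn": 0}
    - {"gripper": 54, "travel": [0, 0, 0], "turn": 0}

```text
clock: 15.3
eef_pos: [0.4772, 0.2226, 0.0075]
tool_rot: [-0.0, 0.999, 0.052, 0.001]
ft_force: [-1.8, 0.3, 5.4]
gripper_width: 0.689
grasp_force: 64.8
```

```bash
python3 - <<'E'
from h import *
go([.566,.3472,.04],6)
E
```

```text
t 15.30 p [0.4772 0.2226 0.0075] yaw 5.9 w 0.689 g 64.8 F [-1.8  0.3  5.4] q6 1.69
 shift now [ 5.06 -5.74 -1.61] after turn [ 5.07 -5.73 -1.63] turn -0.00 (-0.1 deg)
```

Emit:
carry_out:
  plan:
    - {"gripper": 54, "travel": [0, 0, -0.4], "turn": 0}
    - {"gripper": 54, "travel": [0, 0, -0.8], "turn": 0}
    - {"gripper": 54, "travel": [0, 0, -0.9], "turn": 0}
    - {"gripper": 54, "travel": [0, 0, -0.9], "turn": 0}
    - {"gripper": 54, "travel": [0.6, -0.7, 0], "turn": 0}
    - {"gripper": 54, "travel": [0.7, -0.8, 0], "turn": 0}
    - {"gripper": 54, "travel": [0.7, -0.8, 0], "turn": 0}
    - {"gripper": 54, "travel": [0.7, -0.8, 0], "turn": 0}

```text
clock: 16.1
eef_pos: [0.5239, 0.2902, 0.0666]
tool_rot: [0.0, 0.999, 0.052, 0.0]
ft_force: [-0.3, 0.3, -1.0]
gripper_width: 0.688
grasp_force: 64.6
```

Emit:
carry_out:
  plan:
    - {"gripper": 54, "travel": [0.7, -0.8, 0], "turn": 0}
    - {"gripper": 54, "travel": [0.7, -0.8, 0], "turn": 0}
    - {"gripper": 54, "travel": [0.6, -0.6, 0], "turn": 0}
    - {"gripper": 54, "travel": [0.36, -0.44, 0.3], "turn": 0}
    - {"gripper": 54, "travel": [0, 0, 0.6], "turn": 0}
    - {"gripper": 54, "travel": [0, 0, 0.6], "turn": 0}
    - {"gripper": 54, "travel": [0, 0, 0], "turn": 0}
    - {"gripper": 54, "travel": [0, 0, 0], "turn": 0}

```text
clock: 16.9
eef_pos: [0.5641, 0.3462, 0.0352]
tool_rot: [0.0, 0.999, 0.051, -0.001]
ft_force: [0.3, -0.2, -0.5]
gripper_width: 0.691
grasp_force: 64.6
```

```bash
python3 - <<'E'
from h import *
f=[optics.grab_frame('scene') for i in range(2)][-1]
go([.567,.3472,.0085],6)
s,p,M,y=pose(); C=Cam('scene'); zr=.034+p[2]-.0075
print('rim pred',C.proj([[p[0]-.001,p[1],zr],[.566,.3472,.004]]).round(1))
cv2.imwrite('pics/s4.png',cv2.resize(f[270:410,290:440],None,fx=4,fy=4,interpolation=cv2.INTER_CUBIC))
E
```

```text
t 17.00 p [0.5651 0.3467 0.0366] yaw 5.9 w 0.691 g 64.6 F [-0.3 -0.4 -1.5] q6 1.85
 shift now [ 0.09 -0.01  1.4 ] after turn [ 0.09 -0.01  1.4 ] turn -0.00 (-0.1 deg)

rim pred [[376.8 333.1]
 [372.4 358.5]]
```

View pics/s4.png

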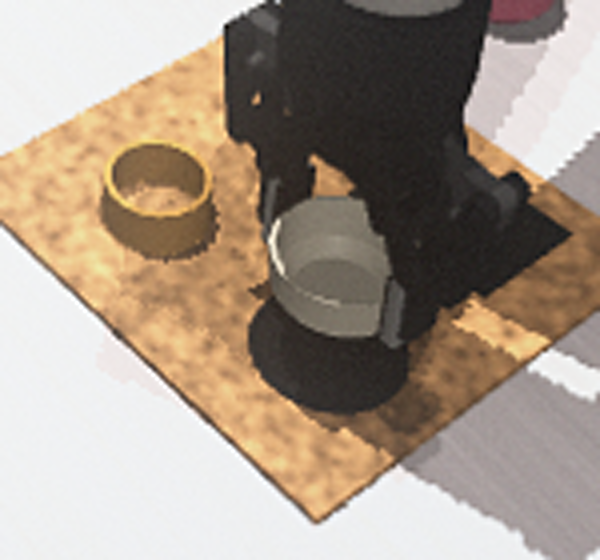

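The dish is upright over the mark. The mark centre is at about (329,355) in the crop and the rim at about (338,250), as predicted to within 1–2 px. Lowering.

Emit:
carry_out:
  plan:
    - {"gripper": 54, "travel": [0.09, -0.01, 0.4], "turn": 0}
    - {"gripper": 54, "travel": [0, 0, 0.4], "turn": 0}
    - {"gripper": 54, "travel": [0, 0, 0.3], "turn": 0}
    - {"gripper": 54, "travel": [0, 0, 0.2], "turn": 0}
    - {"gripper": 54, "travel": [0, 0, 0.08], "turn": 0}
    - {"gripper": 54, "travel": [0, 0, 0.05], "turn": 0}
    - {"gripper": 54, "travel": [0, 0, 0], "turn": 0}
    - {"gripper": 54, "travel": [0, 0, 0], "turn": 0}

```text
clock: 17.8
eef_pos: [0.5672, 0.3475, 0.008]
tool_rot: [-0.0, 0.999, 0.052, 0.0]
ft_force: [0.5, -0.3, -1.0]
gripper_width: 0.69
grasp_force: 64.7
```

Emit:
carry_out:
  plan:
    - {"gripper": 54, "travel": [0, 0, 0.03], "turn": 0}
    - {"gripper": 54, "travel": [0, 0, 0], "turn": 0}
    - {"gripper": 64, "travel": [0, 0, 0], "turn": 0}
    - {"gripper": 80, "travel": [0, 0, 0], "turn": 0}
    - {"gripper": 80, "travel": [0, 0, 0], "turn": 0}
    - {"gripper": 80, "travel": [0, 0, -0.6], "turn": 0}
    - {"gripper": 80, "travel": [0, 0, -1], "turn": 0}
    - {"gripper": 80, "travel": [0, 0, -1], "turn": 0}

```text
clock: 18.6
eef_pos: [0.5668, 0.3473, 0.0602]
tool_rot: [0.0, 0.999, 0.052, -0.0]
ft_force: [-0.4, -0.6, -0.1]
gripper_width: 0.938
grasp_force: 0.0
```

Emit:
carry_out:
  plan:
    - {"gripper": 80, "travel": [0, 0, -1], "turn": 0}
    - {"gripper": 80, "travel": [0, 0, -1], "turn": 0}
    - {"gripper": 80, "travel": [-0.5, 1, -0.5], "turn": 0}
    - {"gripper": 80, "travel": [-0.5, 1, 0], "turn": 0}
    - {"gripper": 80, "travel": [-0.5, 1, 0], "turn": 0}
    - {"gripper": 80, "travel": [-0.5, 1, 0], "turn": 0}
    - {"gripper": 80, "travel": [-0.5, 1, 0], "turn": 0}
    - {"gripper": 80, "travel": [-0.5, 1, 0], "turn": 0}

```text
clock: 19.4
eef_pos: [0.5195, 0.2211, 0.1101]
tool_rot: [-0.0, 0.999, 0.052, 0.001]
ft_force: [0.0, 0.2, -0.6]
gripper_width: 0.936
grasp_force: 0.0
```

Emit:
carry_out:
  plan:
    - {"gripper": 80, "travel": [-0.5, 1, 0], "turn": 0}
    - {"gripper": 80, "travel": [-0.5, 1, 0], "turn": 0}
    - {"gripper": 80, "travel": [-0.5, 1, 0], "turn": 0}
    - {"gripper": 80, "travel": [-0.2, 1, 0], "turn": 0}
    - {"gripper": 80, "travel": [0, 1, 0], "turn": 0}
    - {"gripper": 80, "travel": [0, 1, 0], "turn": 0}
    - {"gripper": 80, "travel": [0, 1, 0], "turn": 0}
    - {"gripper": 80, "travel": [0, 1, 0], "turn": 0}

```text
clock: 20.2
eef_pos: [0.5027, 0.0583, 0.1102]
tool_rot: [0.0, 0.999, 0.052, 0.001]
ft_force: [0.2, -0.2, 0.3]
gripper_width: 0.934
grasp_force: 0.0
```

```bash
python3 - <<'E'
from h import *
f=[optics.grab_frame('scene') for i in range(2)][-1]; T=optics.grab_frame('top')
go([.566,.3472,.0085],6)
a=cv2.resize(T[145:260,125:240],None,fx=3.4,fy=3.4,interpolation=cv2.INTER_CUBIC)
b=cv2.resize(f[270:385,290:405],None,fx=3.4,fy=3.4,interpolation=cv2.INTER_CUBIC)
cv2.imwrite('pics/s5.png',np.hstack([a,b])); cv2.imwrite('pics/topA.png',T)
C=Cam('top'); H,S,V=cv2.split(cv2.cvtColor(T,cv2.COLOR_BGR2HSV))
m=np.zeros(V.shape,bool); m[172:214,135:180]=1
print('dish',*[x.round(4) for x in circ(C,blob(m&(S<60)&(V>110)),.034,.031)])
D=m&(V<70)|m&(S<60); print('disc+dish',*[x.round(4) for x in circ(C,blob(D),.004,.034)])
print('pred rim centre top px',C.proj([[.566,.3472,.034]]),'scene',Cam('scene').proj([[.566,.3472,.034]]))
E
```

```text
t 20.35 p [0.5027 0.0585 0.11  ] yaw 5.8 w 0.940 g 0.0 F [-0.9  0.6 -1. ] q6 1.36
 shift now [  4.6  -14.04   5.08] after turn [  4.66 -14.02   5.07] turn -0.00 (-0.2 deg)

dish [0.568  0.3477] [0.5681 0.3479 0.0308]
disc+dish [0.5702 0.3541] [0.5715 0.3563 0.0319]
pred rim centre top px [[152.7565216  192.54530153]] scene [[374.26262605 346.19863162]]
```

View pics/s5.png

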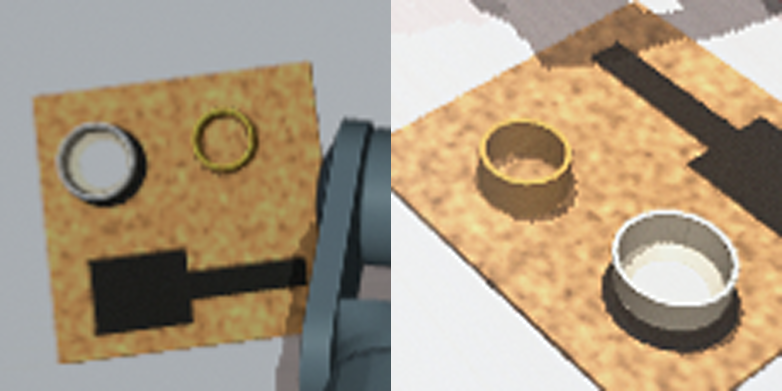

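The dish stands upright inside its dark mark: scene crop (676,258), within about 1 mm of predicted. Now turning round to the scoop handle.

Emit:
carry_out:
  plan:
    - {"gripper": 45, "travel": [0, 0, 0], "turn": -0.185}
    - {"gripper": 45, "travel": [0, 0, 0], "turn": -0.185}
    - {"gripper": 45, "travel": [0, 0, 0], "turn": -0.185}
    - {"gripper": 45, "travel": [0, 0, 0], "turn": -0.185}
    - {"gripper": 45, "travel": [0, 0, 0], "turn": -0.185}
    - {"gripper": 45, "travel": [0, 0, 0], "turn": -0.185}
    - {"gripper": 45, "travel": [0, 0, 0], "turn": -0.185}
    - {"gripper": 45, "travel": [0, 0, 0], "turn": -0.185}

```text
clock: 21.15
eef_pos: [0.5023, 0.0602, 0.1095]
tool_rot: [0.0, 0.804, 0.594, 0.0]
ft_force: [0.2, 0.2, -0.0]
gripper_width: 0.529
grasp_force: 0.0
```

Emit:
carry_out:
  plan:
    - {"gripper": 45, "travel": [0, 0, 0], "turn": -0.185}
    - {"gripper": 45, "travel": [0, 0, 0], "turn": -0.185}
    - {"gripper": 45, "travel": [0, 0, 0], "turn": -0.185}
    - {"gripper": 45, "travel": [0, 0, 0], "turn": -0.185}
    - {"gripper": 45, "travel": [0, 0, 0], "turn": -0.185}
    - {"gripper": 45, "travel": [0, 0, 0], "turn": -0.185}
    - {"gripper": 45, "travel": [0, 0, 0], "turn": -0.185}
    - {"gripper": 45, "travel": [0, 0, 0], "turn": -0.185}

```text
clock: 21.95
eef_pos: [0.5022, 0.0602, 0.1095]
tool_rot: [0.0, 0.346, 0.938, 0.0]
ft_force: [-0.2, -0.3, 0.2]
gripper_width: 0.529
grasp_force: 0.0
```

Emit:
carry_out:
  plan:
    - {"gripper": 45, "travel": [0, 0, 0], "turn": -0.185}
    - {"gripper": 45, "travel": [0, 0, 0], "turn": -0.185}
    - {"gripper": 45, "travel": [0, 0, 0], "turn": -0.185}
    - {"gripper": 45, "travel": [0, 0, 0], "turn": -0.185}
    - {"gripper": 45, "travel": [0, 0, 0], "turn": -0.185}
    - {"gripper": 45, "travel": [0, 0, 0], "turn": -0.185}
    - {"gripper": 45, "travel": [0, 0, 0], "turn": -0.185}
    - {"gripper": 45, "travel": [0, 0, 0], "turn": 0}

```text
clock: 22.75
eef_pos: [0.5022, 0.06, 0.1095]
tool_rot: [0.0, -0.152, 0.988, 0.0]
ft_force: [-0.3, 0.2, -1.1]
gripper_width: 0.529
grasp_force: 0.0
```

```bash
python3 - <<'E'
from h import *
f=optics.grab_frame('scene')
go([.5163,.0023,.006],197)
# scene-view check of the scoop handle: line through blue pixels near the grip, cast at z=.012, and far end
C=Cam('scene'); H,S,V=cv2.split(cv2.cvtColor(f,cv2.COLOR_BGR2HSV))
m=(S>120)&(H>95)&(H<130); m[:, :255]=0; m[:200]=0; m[270:]=0
b=blob(m); P=C.cast(b,.012); d=np.array([np.cos(np.radians(17)),np.sin(np.radians(17))]); t=(P-[.4828,-.0079])@d; n=(P-[.4828,-.0079])@[-d[1],d[0]]
k=(t>.02)&(t<.075); print('handle span',t.max(), 'lateral at 25..45 / 55..75mm',[ (n[(t>a)&(t<a+.02)].min().round(4),n[(t>a)&(t<a+.02)].max().round(4)) for a in(.025,.055)],len(b))
# silhouette from topA
T=cv2.imread('pics/topA.png'); C=Cam('top'); V=T.max(2); m=V<75; m[:212]=0; m[250:]=0; m[:,:145]=0; m[:,212:]=0
b=blob(m); xy=np.argwhere(cv2.drawContours(np.zeros(V.shape,np.uint8),[b.astype(np.int32)],-1,1,-1))[:,::-1]
P=C.cast(xy,.004); c,s=np.cos(np.radians(6.03)),np.sin(np.radians(6.03)); q=(P-[.5276,.2826])@np.array([[c,-s],[s,c]])
bw=q[(q[:,1]>5)]; hd=q[q[:,1]<-15]; print('sil bowl x',bw[:,0].min(),bw[:,0].max(),'tip y',q[:,1].max(),'handle x',hd[:,0].mean())
E
```

```text
t 22.80 p [0.5022 0.0599 0.1094] yaw -162.7 w 0.528 g 0.0 F [-1.   0.4  0.2] q6 -1.98
 shift now [ 0.19 -2.96  5.17] after turn [ 0.17 -2.96  5.17] turn 0.01 (0.3 deg)
Traceback (most recent call last):
ValueError: zero-size array to reduction operation minimum which has no identity
```

Emit:
carry_out:
  plan:
    - {"gripper": 45, "travel": [0.07, -0.98, 0.3], "turn": 0.008}
    - {"gripper": 45, "travel": [0.05, -0.98, 0.3], "turn": 0}
    - {"gripper": 45, "travel": [0.05, -1, 0.4], "turn": 0}
    - {"gripper": 45, "travel": [0, 0, 0.8], "turn": 0}
    - {"gripper": 45, "travel": [0, 0, 0.8], "turn": 0}
    - {"gripper": 45, "travel": [0, 0, 0.8], "turn": 0}
    - {"gripper": 45, "travel": [0, 0, 0.5], "turn": 0}
    - {"gripper": 45, "travel": [0, 0, 0], "turn": 0}

```text
clock: 23.6
eef_pos: [0.5154, 0.0021, 0.0298]
tool_rot: [-0.001, -0.148, 0.989, 0.001]
ft_force: [-0.8, 0.3, 0.4]
gripper_width: 0.529
grasp_force: 0.0
```

```bash
python3 - <<'E'
from h import *
go([.5163,.0023,.006],197)
T=cv2.imread('pics/topA.png'); C=Cam('top'); V=T.max(2); m=V<75; m[:212]=0; m[250:]=0; m[:,:145]=0; m[:,212:]=0
b=blob(m); xy=np.argwhere(cv2.drawContours(np.zeros(V.shape,np.uint8),[b.astype(np.int32)],-1,1,-1))[:,::-1]
P=C.cast(xy,.004); c,s=np.cos(np.radians(6.03)),np.sin(np.radians(6.03)); q=(P-[.5276,.2826])@np.array([[c,-s],[s,c]])
bw=q[(q[:,1]>5)]; hd=q[q[:,1]<-15]; print('sil bowl x',bw[:,0].min(),bw[:,0].max(),'tip y',q[:,1].max(),'handle x',hd[:,0].mean())
E
```

```text
t 23.60 p [0.5154 0.0021 0.0298] yaw -163.0 w 0.529 g 0.0 F [-0.8  0.3  0.4] q6 -2.08
 shift now [-0.05 -0.01  1.19] after turn [-0.05 -0.    1.19] turn -0.00 (-0.0 deg)
Traceback (most recent call last):
ValueError: zero-size array to reduction operation minimum which has no identity
```

Emit:
carry_out:
  plan:
    - {"gripper": 45, "travel": [0, 0, 0.5], "turn": 0}
    - {"gripper": 45, "travel": [0, 0, 0.4], "turn": 0}
    - {"gripper": 45, "travel": [0, 0, 0.25], "turn": 0}
    - {"gripper": 10, "travel": [0, 0, 0], "turn": 0}
    - {"gripper": 10, "travel": [0, 0, 0], "turn": 0}
    - {"gripper": 10, "travel": [0, 0, 0], "turn": 0}
    - {"gripper": 10, "travel": [0, 0, 0], "turn": 0}
    - {"gripper": 10, "travel": [0, 0, 0], "turn": 0}

```text
clock: 24.4
eef_pos: [0.5168, 0.0015, 0.0084]
tool_rot: [0.0, -0.148, 0.989, -0.0]
ft_force: [0.4, 0.2, 0.2]
gripper_width: 0.18
grasp_force: 58.7
```

```bash
python3 - <<'E'
from h import *
go([.4716,.2415,.010],96)
T=cv2.imread('pics/topA.png'); C=Cam('top'); V=T.max(2); m=V<80; m[:212]=0; m[250:]=0; m[:,:140]=0; m[:,212:]=0
b=blob(m); print(b.min(0),b.max(0)); xy=np.argwhere(m)[:,::-1]; xy=xy[(xy[:,0]<213)]
P=C.cast(xy,.004); c,s=np.cos(np.radians(6.03)),np.sin(np.radians(6.03)); q=(P-[.5276,.2826])@np.array([[c,-s],[s,c]])*1000
q=q[(abs(q[:,0]+60)<40)]
bw=q[(q[:,1]>8)]; hd=q[(q[:,1]<-15)&(q[:,1]>-70)]; print(len(q),np.percentile(bw[:,0],[0,5,50,95,100]),'tip',np.percentile(bw[:,1],[50,100]),'hd',hd[:,0].mean(),len(hd))
E
```

```text
t 24.40 p [0.5168 0.0015 0.0084] yaw -163.0 w 0.180 g 58.7 F [0.4 0.2 0.2] q6 -2.08
 shift now [-1.36 12.14 -0.09] after turn [12.17 -0.99 -0.08] turn 2.25 (101.0 deg)

[151 218] [211 243]
879 [-90.09538839 -86.89161686 -59.77253237 -32.53914697 -29.62966523] tip [45.12793061 82.11756507] hd -59.627640533702504 159
```

Emit:
carry_out:
  plan:
    - {"gripper": 10, "travel": [0, 0, -0.5], "turn": 0}
    - {"gripper": 10, "travel": [0, 0, -0.9], "turn": 0}
    - {"gripper": 10, "travel": [0, 0, -1], "turn": 0}
    - {"gripper": 10, "travel": [0, 0, -1], "turn": 0}
    - {"gripper": 10, "travel": [0, 0, -0.2], "turn": 0.15}
    - {"gripper": 10, "travel": [0, 0, 0], "turn": 0.15}
    - {"gripper": 10, "travel": [0, 0, 0], "turn": 0.15}
    - {"gripper": 10, "travel": [0, 0, 0], "turn": 0.15}

```text
clock: 25.2
eef_pos: [0.5165, 0.0017, 0.0807]
tool_rot: [0.0, 0.089, 0.996, 0.0]
ft_force: [-0.1, 0.5, -2.1]
gripper_width: 0.179
grasp_force: 58.8
```

Emit:
carry_out:
  plan:
    - {"gripper": 10, "travel": [0, 0, 0], "turn": 0.15}
    - {"gripper": 10, "travel": [0, 0, 0], "turn": 0.15}
    - {"gripper": 10, "travel": [0, 0, 0], "turn": 0.15}
    - {"gripper": 10, "travel": [0, 0, 0], "turn": 0.15}
    - {"gripper": 10, "travel": [0, 0, 0], "turn": 0.15}
    - {"gripper": 10, "travel": [0, 0, 0], "turn": 0.15}
    - {"gripper": 10, "travel": [0, 0, 0], "turn": 0.15}
    - {"gripper": 10, "travel": [0, 0, 0], "turn": 0.15}

```text
clock: 26.0
eef_pos: [0.5164, 0.0017, 0.0806]
tool_rot: [0.0, 0.532, 0.847, 0.0]
ft_force: [-0.1, -0.6, -1.5]
gripper_width: 0.181
grasp_force: 58.8
```

Emit:
carry_out:
  plan:
    - {"gripper": 10, "travel": [0, 0, 0], "turn": 0.15}
    - {"gripper": 10, "travel": [0, 0, 0], "turn": 0.15}
    - {"gripper": 10, "travel": [0, 0, 0], "turn": 0.15}
    - {"gripper": 10, "travel": [0.6, 0, 0], "turn": 0}
    - {"gripper": 10, "travel": [0.8, 0, 0], "turn": 0}
    - {"gripper": 10, "travel": [0.9, -0.2, 0], "turn": 0}
    - {"gripper": 10, "travel": [0.9, -0.2, 0], "turn": 0}
    - {"gripper": 10, "travel": [0.9, -0.2, 0], "turn": 0}

```text
clock: 26.8
eef_pos: [0.4956, 0.0834, 0.0803]
tool_rot: [-0.0, 0.669, 0.743, 0.0]
ft_force: [-0.3, 0.4, -1.9]
gripper_width: 0.176
grasp_force: 58.7
```

Emit:
carry_out:
  plan:
    - {"gripper": 10, "travel": [0.9, -0.2, 0], "turn": 0}
    - {"gripper": 10, "travel": [0.9, -0.19, 0], "turn": 0}
    - {"gripper": 10, "travel": [0.9, 0, 0], "turn": 0}
    - {"gripper": 10, "travel": [0.9, 0, 0], "turn": 0}
    - {"gripper": 10, "travel": [0.9, 0, 0], "turn": 0}
    - {"gripper": 10, "travel": [0.9, 0, 0], "turn": 0}
    - {"gripper": 10, "travel": [0.8, 0, 0], "turn": 0}
    - {"gripper": 10, "travel": [0.6, 0, 0], "turn": 0}

```text
clock: 27.6
eef_pos: [0.4741, 0.218, 0.0803]
tool_rot: [-0.0, 0.669, 0.743, 0.0]
ft_force: [-0.6, -0.9, -2.3]
gripper_width: 0.182
grasp_force: 58.7
```

```bash
python3 - <<'E'
from h import *
f=[optics.grab_frame('scene') for i in range(4)][-1]
go([.4716,.2415,.0124],96.03)
s,p,M,y=pose(); C=Cam('scene'); z0=p[2]-.0084; c=np.radians(y)
X=np.array([np.cos(c),np.sin(c)]); o=p[:2]+.035*X
lab=[[*(o+.08*X),z0],[*(o-.09*X),z0+.009]]; print('pred tip,end',C.proj(lab).round(1))
cv2.imwrite('pics/s6.png',cv2.resize(f[220:400,300:480],None,fx=3.3,fy=3.3,interpolation=cv2.INTER_CUBIC))
E
```

```text
t 27.80 p [0.4746 0.2166 0.0801] yaw 95.9 w 0.182 g 58.7 F [ 1.3  0.7 -1.9] q6 0.11
 shift now [ 1.26 -0.02  3.39] after turn [ 1.26 -0.02  3.39] turn -0.00 (-0.2 deg)

pred tip,end [[415.8 301.1]
 [347.7 250.3]]
```

View pics/s6.png

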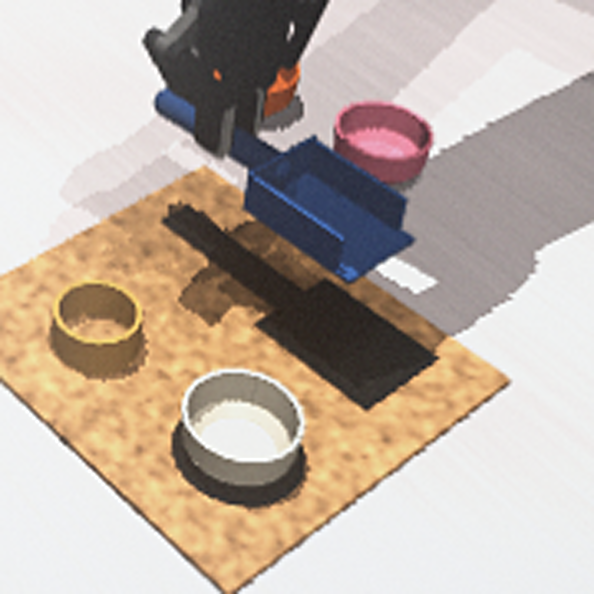

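The scoop is held level with its bowl towards +y. Its tip, about (379,259) in the crop, and its handle end at (160,103) match predictions within about 2 px. Lowering onto the silhouette.

Emit:
carry_out:
  plan:
    - {"gripper": 10, "travel": [0.6, -0.02, 0], "turn": 0}
    - {"gripper": 10, "travel": [0.66, 0, 0.4], "turn": -0.003}
    - {"gripper": 10, "travel": [0, 0, 0.7], "turn": 0}
    - {"gripper": 10, "travel": [0, 0, 0.7], "turn": 0}
    - {"gripper": 10, "travel": [0, 0, 0.7], "turn": 0}
    - {"gripper": 10, "travel": [0, 0, 0.4], "turn": 0}
    - {"gripper": 10, "travel": [0, 0, 0.2], "turn": 0}
    - {"gripper": 10, "travel": [0, 0, 0.15], "turn": 0}

```text
clock: 28.6
eef_pos: [0.4719, 0.2413, 0.0146]
tool_rot: [-0.0, 0.67, 0.743, -0.0]
ft_force: [-0.3, -0.2, -1.5]
gripper_width: 0.18
grasp_force: 58.7
```

```bash
python3 - <<'E'
from h import *
[optics.grab_frame('scene') for i in range(3)]
go([.4716,.2415,.0124],96.03)
E
```

```text
t 28.75 p [0.4722 0.2415 0.0153] yaw 95.9 w 0.185 g 58.7 F [ 0.7 -0.2 -2.3] q6 0.16
 shift now [ 0.   -0.03  0.15] after turn [ 0.   -0.03  0.15] turn -0.00 (-0.1 deg)
```

Lowering the last 2–3 mm, releasing, rising, and moving clear for a check.

Emit:
carry_out:
  plan:
    - {"gripper": 10, "travel": [0, -0.03, 0.08], "turn": 0}
    - {"gripper": 10, "travel": [0, 0, 0.06], "turn": 0}
    - {"gripper": 10, "travel": [0, 0, 0.02], "turn": 0}
    - {"gripper": 10, "travel": [0, 0, 0], "turn": 0}
    - {"gripper": 10, "travel": [0, 0, 0], "turn": 0}
    - {"gripper": 24, "travel": [0, 0, 0], "turn": 0}
    - {"gripper": 40, "travel": [0, 0, 0], "turn": 0}
    - {"gripper": 40, "travel": [0, 0, 0], "turn": 0}

```text
clock: 29.55
eef_pos: [0.4713, 0.2415, 0.0119]
tool_rot: [0.0, 0.67, 0.743, 0.0]
ft_force: [0.7, -0.2, -0.6]
gripper_width: 0.465
grasp_force: 0.0
```

Emit:
carry_out:
  plan:
    - {"gripper": 40, "travel": [0, 0, -0.5], "turn": 0}
    - {"gripper": 40, "travel": [0, 0, -1], "turn": 0}
    - {"gripper": 40, "travel": [0, 0, -1], "turn": 0}
    - {"gripper": 40, "travel": [0, 0, -1], "turn": 0}
    - {"gripper": 40, "travel": [0, 0, -1], "turn": 0}
    - {"gripper": 40, "travel": [-1, 0, -1], "turn": 0}
    - {"gripper": 40, "travel": [-1, 0, -0.5], "turn": 0}
    - {"gripper": 40, "travel": [-1, 0, 0], "turn": 0}

```text
clock: 30.35
eef_pos: [0.479, 0.1815, 0.1348]
tool_rot: [0.002, 0.669, 0.743, 0.002]
ft_force: [0.5, -0.3, 0.8]
gripper_width: 0.47
grasp_force: 0.0
```

Emit:
carry_out:
  plan:
    - {"gripper": 40, "travel": [-1, 0, 0], "turn": 0}
    - {"gripper": 40, "travel": [-1, 0, 0], "turn": 0}
    - {"gripper": 40, "travel": [-1, 0, 0], "turn": 0}
    - {"gripper": 40, "travel": [-1, 0, 0], "turn": 0}
    - {"gripper": 40, "travel": [-1, 0, 0], "turn": 0}
    - {"gripper": 40, "travel": [-1, 0, 0], "turn": 0}
    - {"gripper": 40, "travel": [-1, 0, 0], "turn": 0}
    - {"gripper": 40, "travel": [-1, 0, 0], "turn": 0}

```text
clock: 31.15
eef_pos: [0.4941, 0.0218, 0.1327]
tool_rot: [0.0, 0.67, 0.743, 0.0]
ft_force: [-0.2, 0.1, 0.5]
gripper_width: 0.469
grasp_force: 0.0
```

```bash
python3 - <<'E'
from h import *
f=[optics.grab_frame('scene') for i in range(3)][-1]; T=optics.grab_frame('top')
go([.4716,.2415,.0124],96)
C=Cam('top'); H,S,V=cv2.split(cv2.cvtColor(T,cv2.COLOR_BGR2HSV)); m=(S>110)&(H>95)&(H<130); m[:205]=0;m[255:]=0;m[:,:140]=0;m[:,235:]=0
xy=np.argwhere(m)[:,::-1]; c,s=np.cos(np.radians(6.03)),np.sin(np.radians(6.03))
for z in(.012,.022):
    q=(C.cast(xy,z)-[.5276,.2826])@np.array([[c,-s],[s,c]])*1000
    b=q[(q[:,1]>8)&(q[:,1]<76)]; h=q[q[:,1]<-10]; print(z,'bowl x',b[:,0].min(),b[:,0].max(),'y',q[:,1].min(),q[:,1].max(),'handle fit',np.polyfit(h[:,1],h[:,0],1),'bowl fit',np.polyfit(b[:,1],b[:,0],1))
a=cv2.resize(T[145:260,125:240],None,fx=3.4,fy=3.4,interpolation=cv2.INTER_CUBIC)
b=cv2.resize(f[265:380,325:440],None,fx=3.4,fy=3.4,interpolation=cv2.INTER_CUBIC)
cv2.imwrite('pics/s7.png',np.hstack([a,b]))
E
```

```text
t 31.35 p [0.4941 0.0226 0.1324] yaw 95.9 w 0.467 g 0.0 F [0.3 1.5 0.5] q6 -0.29
 shift now [11.  0.  6.] after turn [11.    0.03  6.  ] turn -0.00 (-0.1 deg)

0.012 bowl x -88.93955935447353 -31.658030277908388 y -89.14651709702137 78.68400162626567 handle fit [-9.19110157e-03 -6.07393930e+01] bowl fit [-1.13763488e-02 -5.97656951e+01]
0.022 bowl x -89.20945447194865 -32.4121895477298 y -90.60145377799452 75.81020785125907 handle fit [-6.78725932e-03 -6.11123516e+01] bowl fit [-3.77494207e-03 -6.06347401e+01]
```

View pics/s7.png

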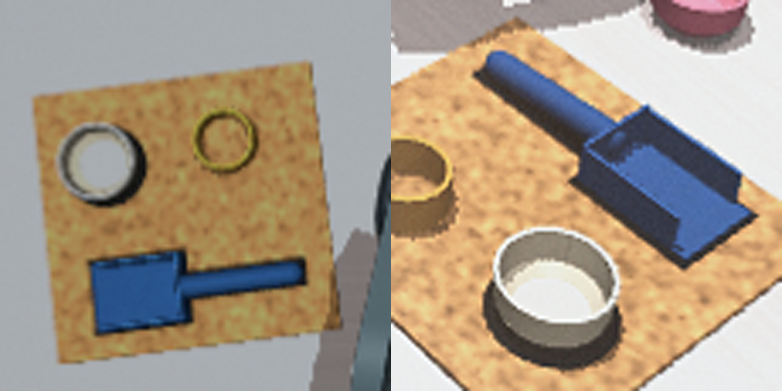

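The scoop covers its silhouette, bowl on bowl, within about 1 mm and 0.5°, and the dish is inside its mark. One last numeric check of the lever before handing in.

```bash
python3 - <<'E'
from h import *
T=optics.grab_frame('top'); C=Cam('top'); V=T.max(2); a=np.radians(189.75)
print('shut knob top px',C.proj([[.5684+.11*np.cos(a),-.2252+.11*np.sin(a),.089]]),'at .06 rad',C.proj([[.5684+.11*np.cos(a+.06),-.2252+.11*np.sin(a+.06),.089]]))
m=np.zeros(V.shape,bool); m[222:234,368:388]=1; k=np.argwhere(m&(V<35))[:,::-1]; print('seen',len(k),k.mean(0),k.min(0),k.max(0))
# lever arm axis angle: bright strip over the nest interior
m[:]=0; m[188:226,355:392]=1
f=optics.grab_frame('scene'); D=Cam('scene'); print('scene knob top pred',D.proj([[.4600,-.2438,.089],[.4600,-.2438,.06]]))
g=f.max(2); m=np.zeros(g.shape,bool); m[140:215,215:290]=1; k=blob(m&(g<40)); print('scene seen',k.min(0),k.max(0),k.mean(0))
E
```

```text
shut knob top px [[377.87515828 226.65548247]] at .06 rad [[380.37967819 226.08457209]]
seen 25 [374.84 227.84] [370 225] [380 230]
scene knob top pred [[258.13206552 166.70965198]
 [258.42857667 176.52405701]]Traceback (most recent call last):
  File "<stdin>", line 8, in <module>
  File "h.py", line 19, in blob
    if near is None: return max(cs,key=cv2.contourArea)[:,0]
                            ~~~^^^^^^^^^^^^^^^^^^^^^^^^
ValueError: max() iterable argument is empty
```

```bash
python3 -c "
from plant import job_done
print(job_done())"
```

```text
the job is handed in; nothing more can be done
None
```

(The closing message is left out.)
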